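# Reset the crimping press and nip the cable lug with four clicks of its ratchet

### The job

The lever of the small ratchet crimping press was left part-way down, so its count is lost: pull the upright release knob at its back all the way up until the lever has sprung back to the top, then push the knob fully home again. Now bring the lever down four clicks from the top, and not a fifth, so that the dies nip the copper lug for its cable without crushing it. Finish holding the lever pressed down past the fourth click, because let go it would ease back onto the pawl and the lug would come loose; leave the other things on the desk as they lie.

Things in the scene. Friction and masses are not known exactly. Their poses are not given: they have to be found in the camera images.
- press: Grey cast bench press fixed to the desk, base 200 x 110 mm. Origin: middle of its underside; z up, x from front (lever, dies) to back. Head 40 mm wide, top at 150 mm, x -45 to 55 mm; the ram stands out of it at x = -24 mm up to 186 mm. Lever on the right (-y) cheek; toothed steel wheel (40 mm radius, top 165 mm) on the left; behind the wheel the pawl housing, top 140 mm, carries the release knob.
- lever (a joint): Lever angle, rad. 0: at the top, rising forward at 45 degrees; grows downward, to 1.25. A spring pulls it up, the ratchet holds it. Clicks from the top fall at 0.14, 0.35, 0.56, 0.77 (fourth), 0.98. Let go after a click it eases back 0.05 on to the pawl; the dies nip the lug only from 0.77 on. The grip takes 4 to 5 N, rising to 8 to 10 N, then drops by some 4 N at a click. Starts at click 2 or 3.
- release_knob (a joint): Height of the knob, m. 0: home, pawl in the wheel; 0.016: fully out. Pulling it up (about 20 N) draws the pawl back; from about 0.010 the lever is free and springs to the top within 0.6 s; beyond 0.0136 the knob drops over a crest and stays out by itself. Pushing it down takes about 13 N over the crest, then a spring helps it home.
- release_knob_grip (a point): Middle of the release knob: upright round black knob, 25 mm across, 20 mm high, on a 9 mm steel rod; 75 mm behind and 31 mm left of the press's origin, 175 mm above the desk when home. Slides straight up and down. Free all round and above, with 25 mm of bare rod below it.
- lever_grip (a point): Point on the axis of the lever's round black rubber grip (20 mm thick, from 82 to 170 mm from the pivot), 130 mm from the pivot. At lever 0 it is 92 mm in front of the pivot and 92 mm above it. Its orientation turns with the lever.
- lever_pivot (a point): Point on the lever's hinge axis (which runs along the press's y) in the plane in which the grip swings; 125 mm above the desk.
- upper_die: Steel upper die, sprung, under the ram, 26 x 24 x 12 mm, origin at the middle of its underside. It comes straight down with the lever (12 mm for each rad) on to the lug.
- lug: Copper cable lug, 45 mm long, its 9 mm barrel lying in the channel of the lower die, along the press's y. Origin under the barrel. The dies must nip it there.
- side_cutters: Red-handled side cutters, 148 mm long, lying on the desk: bystander.
- lug_box: Small whitish clear lidded box, 48 x 58 x 28 mm: bystander.
- flux_tin: Flat round red and tan tin, 51 mm across, 18 mm high: bystander.
- tool_pouch: Black soft tool bag standing upright on the desk, 110 x 205 x 265 mm, always in the same place to the right of the press's area; origin under its middle. Part of the room: pass round it.

How it is judged:
On the way, in this order (a step that is already met when the one before it is completed fails the run):
1. the release knob is pulled out and the lever is back at the top (value of joint release_knob above 0.012 m and value of joint lever below 0.04 rad), for 0.1 s.
2. the knob is home again, the lever still at the top (value of joint release_knob below 0.002 m and value of joint lever below 0.04 rad), for 0.1 s.
3. the fourth click has fallen (value of joint lever above 0.775 rad and value of joint release_knob below 0.002 m), for 0.1 s.
At the end, for the whole second after the job is handed in: The fingers still hold the lever (over 1.5 N on it) between the fourth and the fifth click, at 0.755 to 0.965 rad, kept off the pawl so that the upper die nips the lug with over 1 N; the release knob is home within 2 mm (value of joint lever between 0.755 and 0.965 rad and value of joint release_knob below 0.002 m and contact force between the fingers and lever above 1.5 N and contact force between upper_die and lug above 1 N); the arm keeps its last pose, push and grip.
It fails at once if a fifth click: the lug would be crushed (value of joint lever above 0.975 rad).
It fails at once if a bystander on the desk was shifted by more than 3 cm (distance of any of side_cutters, lug_box, flux_tin from where it was at the start of the episode above 0.03 m).
It also fails if it takes over 45 s, if anything falls off the work surface, if the arm or the gripper's body presses on something with over 40 N, if the wrist force passes 120 N, or if a joint passes its speed limit or range.

### The arm

A 7-joint arm with a two-finger parallel gripper is mounted at the origin on a cart in front of the work surface, level with it; the furniture and walls round the work are solid. World frame = base frame: x ahead of the robot, y to its left, z up, the work surface at z = 0. Lengths are in m, angles in rad, forces in N, time in s.
With the tool pointing down it reaches from about 0.4 to 0.9 m from the base axis. Payload 5.5 kg.
Tool frame: the origin (TCP) lies midway between the tips of the shut fingers; the grasp point (between the pads) lies 19 mm behind it; z points along the fingers, y is the line along which they close (so a half turn about z gives the same grasp; the last joint's range is limited). The gripper opens to 85 mm and grips with 20 to 120 N. Pads are 22 mm wide; open, the fingers measure 114 mm over their backs; the gripper's body (76 mm by 85 mm) begins 54 mm behind the grasp point. The pads swing forward as they close: fully open they stand 13 mm farther back than shut.
Start: joints at [-1.086, 0.501, -0.427, 1.55, 0.221, 1.138, -0.21], TCP at [0.143, 0.634, 0.231] pointing down, gripper open.
Joint ranges: [-2.88, 2.88], [-0.31, 2.03], [-1.54, 1.56], [0.2, 2.42], [-1.41, 4.55], [0.19, 2.02], [-2.57, 2.57]. Speed limits (rad/s): [2.57, 2.57, 3.14, 3.14, 3.14, 3.14, 3.14].

### API

Orientations are given as [roll, pitch, yaw] about the fixed x, y, z axes, in that order (R = Rz(yaw) Ry(pitch) Rx(roll)).
In Python, from cell import * gives the robot as it stands.
- The arm moves only by the tool drive_tool, never from a script. Its argument "deltas" is a list of rows, each a list of 5 numbers: the shift along the tool's x, y, z in m, then the turn about the tool's z in degrees, then the opening, from 0 (shut) to 1 (fully open). In form: [[tx, ty, tz, spin, grip], ...]. A call has 1 to 20 rows; each row shifts and turns the commanded pose from where the row before left it, along the tool's axes as they then stand; what a row does not reach is not made up. A row lasts 1/10 s, in which the tool goes at most 50 mm and 8.59 degrees, less where a joint would pass 70% of its speed; a pose out of reach is approached as far as the arm can. A call is refused whole if a number of a shift passes 0.05 or a number of a turn 8.59, either way. A call with a gripper value outside its range is refused whole. The fingers move at their own pace and stop on an object; "force" is the grip in N (left out, the last holds). Time passes only in rows, so rows that do not move let the fingers close. It gives the time, the measured TCP pose, the force, the opening and the grip force at its end, in the units of the state.
- sense(): the state, without advancing time (a new reading comes with each control period).
- grab_frame(name): name is "scene" or "top" or "wrist"; returns a dict with "pixels" (384x512x3 uint8, blue, green, red), "range_z" (384x512 float32, m along the optical axis (not along the pixel's ray), 0 where there is no reading), "intrinsics" (3x3 intrinsics, pixels), "T" (4x4, takes a point from camera to world coordinates). Camera axes: x right, y up, looking along -z (the intrinsics and any distortion apply to the point x, -y, -z); pixel columns grow to the right and rows downward; lengths in m; the calibration is good to about 2 mm. The wrist camera is an equidistant fisheye: a pixel r from the principal point sees the ray r / f radians off the axis. A picture is of the moment at which its call begins.
- hand_in(): hands the job in; it is judged then, once.
The state is a dict: "t": time; "joint_pos": joint angles; "dq": joint speeds; "tau": joint torques, N m; "eef_pos": TCP position; "tool_rot": TCP orientation; "ft_force": force on the tool from outside, world axes, zero at the start; "ft_torque": the same for the moment, N m; "grip_width": opening from 0.0 (shut) to 1.0 (fully open); "grasp_force": force on a finger pad.
Only numpy, scipy, OpenCV 4.12 (cv2) and the standard library are available. Lean on these libraries where they do the work, as an engineer would, in place of code of your own. Each camera call takes 0.05 s, during which the arm holds its last target. There are 200 camera calls.

## Working session

There is one attempt and no reset: what is moved stays moved. The work goes in short steps, Python scripts to look and compute and a tool call to move; the robot and the scene stay as the last step left them, time stands still between calls to the robot, and variables do not carry over. Pictures are saved under pics/ and viewed, at most 10 in all, crops included, and the job is handed in when it is done.

Besides the shell and the picture viewer there is one more tool, called after "Call:" as name(argument=value, ...), one argument or row to a line, values as JSON. drive_tool: Moves the arm, as the interface text tells. Its arguments: {"type":"object","properties":{"deltas":{"type":"array","items":{"type":"array","items":{"type":"number"}}},"force":{"type":"number"}},"required":["deltas"]}

```bash
mkdir -p pics; ls
cat > h.py <<'E'
from cell import *
import numpy as np, cv2
from scipy.spatial.transform import Rotation as R
def grab(n,f):
    d=grab_frame(n); cv2.imwrite('pics/%s.png'%f,d['pixels']); np.savez('pics/%s.npz'%f,**d); return d
def pt(f,u,v,z=None):
    d=np.load('pics/%s.npz'%f); K=d['intrinsics'];T=d['T']
    ray=np.array([(u-K[0,2])/K[0,0],-(v-K[1,2])/K[1,1],-1.])
    if z is None: return T[:3,:3]@(ray*d['range_z'][int(v),int(u)])+T[:3,3]
    w=T[:3,:3]@ray; return T[:3,3]+w*(z-T[2,3])/w[2]
E
python3 - <<'E'
from h import *
s=sense(); print(s)
a=grab('scene','s0');b=grab('top','t0')
print(a['T'],b['T'],a['intrinsics'])
E
```

```text
pics
{'t': 0.0, 'joint_pos': array([-1.08579658,  0.50186877, -0.42676721,  1.55148924,  0.22078786,
        1.13831229, -0.21031417]), 'dq': array([ 1.14682860e-03, -8.34382865e-05,  1.66132202e-03, -1.21616807e-03,
        7.22356256e-04, -3.52553677e-04,  8.65770884e-04]), 'tau': array([ 6.13747125e-04, -5.69520056e+01, -5.81622228e+00, -2.80932498e+01,
        1.05914078e-02,  1.17586489e-02,  8.81038943e-06]), 'eef_pos': array([0.14288513, 0.63335907, 0.2302278 ]), 'tool_rot': array([-3.13956977e+00, -6.41448218e-05,  2.91981520e+00]), 'ft_force': array([-1.016768  , -0.57079817, -0.03836817]), 'ft_torque': array([0.02772839, 0.05128813, 0.02694881]), 'grasp_force': 0.0, 'grip_width': 1.002222055690932}
[[ 0.9830826  -0.14918029  0.10627249  0.66973907]
 [ 0.18314592  0.80848777 -0.55928981 -0.5250769 ]
 [-0.00248499  0.56929146  0.82213202  1.17214669]
 [ 0.          0.          0.          1.        ]] [[ 4.30590364e-03  9.92897837e-01 -1.18892155e-01  4.39797265e-01]
 [-9.99990109e-01  4.14293080e-03 -1.61788662e-03  1.60740674e-01]
 [-1.11383415e-03  1.18897945e-01  9.92905856e-01  1.15176462e+00]
 [ 0.00000000e+00  0.00000000e+00  0.00000000e+00  1.00000000e+00]] [[453.96245632   0.         253.99698756]
 [  0.         453.96245632 185.5214716 ]
 [  0.           0.           1.        ]]
```

View pics/s0.png

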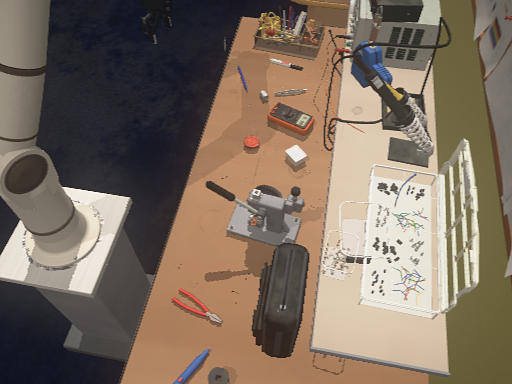

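View pics/t0.png

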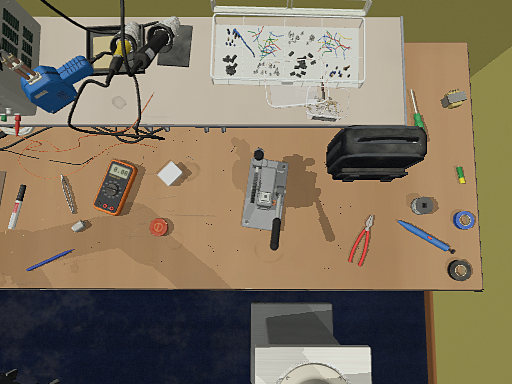

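The scene view shows the press at about (265,215): the lever grip runs from (210,185) to (235,200) and the knob is at (296,192). The top view has the knob at (259,155), the grip at (275,220–248), the box at (171,174), the tin at (159,227), the cutters at (362,240) and the pouch at (378,152).

Run:
```python
from h import *
a=cv2.imread('pics/s0.png')[165:255,195:320];b=cv2.imread('pics/t0.png')[140:260,220:310]
a=cv2.resize(a,None,fx=4,fy=4,interpolation=3);b=cv2.resize(b,None,fx=3,fy=3,interpolation=3)
c=np.zeros((360,775,3),np.uint8);c[:,:500]=a;c[:,505:]=b
cv2.imwrite('pics/c0.png',c)
```

```text
(no output)
```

View pics/c0.png

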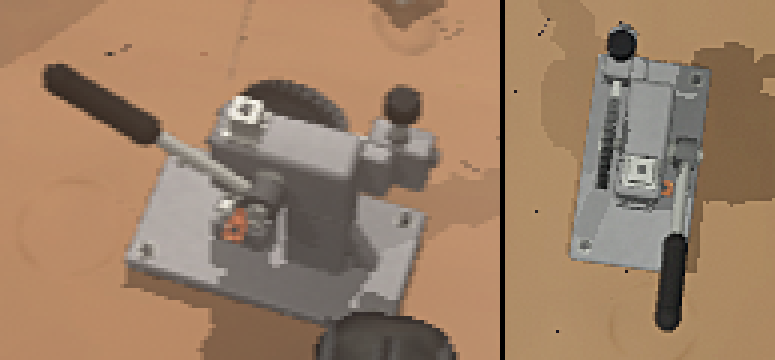

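The crop shows the knob top centre at scene px (295.5,190) and top px (259,154). The grip tip is at top px (274,246) and scene px (208,184).

Run:
```python
from h import *
np.set_printoptions(precision=4,suppress=True)
print('knob top d',pt('t0',259,154),'z.185',pt('t0',259,154,.185))
print('knob sc d',pt('s0',295.5,190),'z.18',pt('s0',295.5,190,.18))
for n,u,v in [('bl',242,226),('tr',288,162.7),('tl',251.7,159.5),('br',278,229.5)]: print(n,pt('t0',u,v,.012),pt('t0',u,v))
for u,v in [(274,246),(275,237),(276,228),(278,221)]: print('grip',pt('t0',u,v))
for u,v in [(209,184),(215,187),(222,191),(231,197)]: print('gripS',pt('s0',u,v))
# other things
for n,u,v in [('box',171,174),('tin',159,227),('pouch',378,152),('head',(165/3+220),37+140),('ram',265,197)]: print(n,pt('t0',u,v))
# point cloud knob
for f in('t0','s0'):
    d=np.load(f'pics/{f}.npz')
    r=(slice(148,164),slice(250,270)) if f=='t0' else (slice(183,204),slice(285,306))
    P=np.array([pt(f,u,v) for v in range(r[0].start,r[0].stop) for u in range(r[1].start,r[1].stop)])
    m=(P[:,2]>.160)&(P[:,2]<.2);print(f,m.sum(),P[m].mean(0),P[m].min(0),P[m].max(0))
```

```text
knob top d [0.6508 0.1495 0.1842] z.185 [0.6506 0.1495 0.185 ]
knob sc d [0.652  0.1515 0.186 ] z.18 [0.6519 0.1556 0.18  ]
bl [0.4807 0.195  0.012 ] [0.4807 0.195  0.0129]
tr [0.6631 0.0639 0.012 ] [0.6654 0.0629 0.0006]
tl [0.6721 0.1685 0.012 ] [0.6719 0.1685 0.0131]
br [0.4713 0.0933 0.012 ] [0.4665 0.1036 0.1874]
grip [0.4276 0.1142 0.2061]
grip [0.4485 0.1115 0.2   ]
grip [0.47   0.1084 0.1876]
grip [0.4872 0.103  0.178 ]
gripS [0.4304 0.1123 0.2111]
gripS [0.4461 0.111  0.2035]
gripS [0.4648 0.1078 0.1946]
gripS [0.4889 0.1036 0.1792]
box [0.6267 0.3974 0.0247]
tin [0.4768 0.429  0.0146]
pouch [ 0.639  -0.1173  0.2643]
head [0.6005 0.1082 0.1429]
ram [0.5462 0.1344 0.1716]
t0 81 [0.6496 0.1515 0.1834] [0.6391 0.1396 0.1718] [0.6611 0.1618 0.1879]
s0 75 [0.6502 0.1498 0.1833] [0.6379 0.1393 0.1719] [0.6621 0.1631 0.191 ]
```

Call:
drive_tool(
  deltas=[
    [0, 0, -0.03, -4.4, 1],
    [-0.01, -0.007, -0.03, 0, 1],
    [-0.02, -0.014, 0, 0, 1],
    [-0.03, -0.021, 0, 0, 1],
    [-0.035, -0.025, 0, 0, 1],
    [-0.035, -0.025, 0, 0, 1],
    [-0.035, -0.025, 0, 0, 1],
    [-0.035, -0.025, 0, 0, 1],
    [-0.035, -0.025, 0, 0, 1],
    [-0.035, -0.025, 0, 0, 1],
    [-0.035, -0.025, 0, 0, 1],
    [-0.035, -0.025, 0, 0, 1],
    [-0.035, -0.025, 0, 0, 1],
    [-0.035, -0.025, 0, 0, 1],
    [-0.035, -0.025, 0, 0, 1],
    [-0.035, -0.025, 0, 0, 1],
    [-0.03, -0.021, 0, 0, 1],
    [-0.02, -0.014, 0, 0, 1],
    [-0.01, -0.007, 0, 0, 1],
    [0, 0, 0, 0, 1],
  ],
  force=80,
)

```text
t: 2.1
eef_pos: [0.6224, 0.1743, 0.2905]
tool_rot: [-3.141, -0.001, 2.994]
ft_force: [-0.1, -0.5, -0.5]
grip_width: 0.999
grasp_force: 0.0
```

Call:
drive_tool(
  deltas=[
    [-0.015, -0.01, 0, 0, 1],
    [-0.0157, -0.0096, 0, 0, 1],
    [0, 0, 0.03, 0, 1],
    [0, 0, 0.02, 0, 1],
    [0, 0, 0, 0, 1],
    [0, 0, 0, 0, 1],
  ],
)

```text
t: 2.7
eef_pos: [0.6491, 0.1533, 0.2416]
tool_rot: [3.141, -0.001, 2.998]
ft_force: [0.1, 0.4, 1.2]
grip_width: 1.002
grasp_force: 0.0
```

Run:
```python
from h import *
s=sense();print(s['eef_pos'],s['tool_rot'],s['ft_force'])
d=grab('wrist','w1');K=d['intrinsics'];T=d['T'];print(K,T)
# predicted pixel of knob top and tcp
for p in [(.650,.1505,.185),tuple(s['eef_pos']-[0,0,s['eef_pos'][2]-.185])]:
    q=T[:3,:3].T@(np.array(p)-T[:3,3]);x,y,z=q[0],-q[1],-q[2];th=np.arctan2(np.hypot(x,y),z);r=K[0,0]*th/np.hypot(x,y);print(K[0,2]+r*x,K[1,2]+r*y)
cv2.imwrite('pics/w1b.png',cv2.resize(d['pixels'],(768,576)))
```

```text
[0.6491223  0.15327301 0.2415743 ] [ 3.14129453e+00 -5.03319531e-04  2.99833060e+00] [0.0875252  0.3921385  1.16368875]
[[297.31863964   0.         256.25266475]
 [  0.         297.31863964 191.7746464 ]
 [  0.           0.           1.        ]] [[ 1.42214606e-01 -9.51801446e-01 -2.71751749e-01  5.79408669e-01]
 [ 9.89835689e-01  1.36905531e-01  3.84991470e-02  1.63370534e-01]
 [ 5.60773677e-04 -2.74464721e-01  9.61597006e-01  3.83652921e-01]
 [ 0.00000000e+00  0.00000000e+00  0.00000000e+00  1.00000000e+00]]
252.29113375401462 212.10043994123225
255.9816665251314 210.4249583701243
```

View pics/w1b.png

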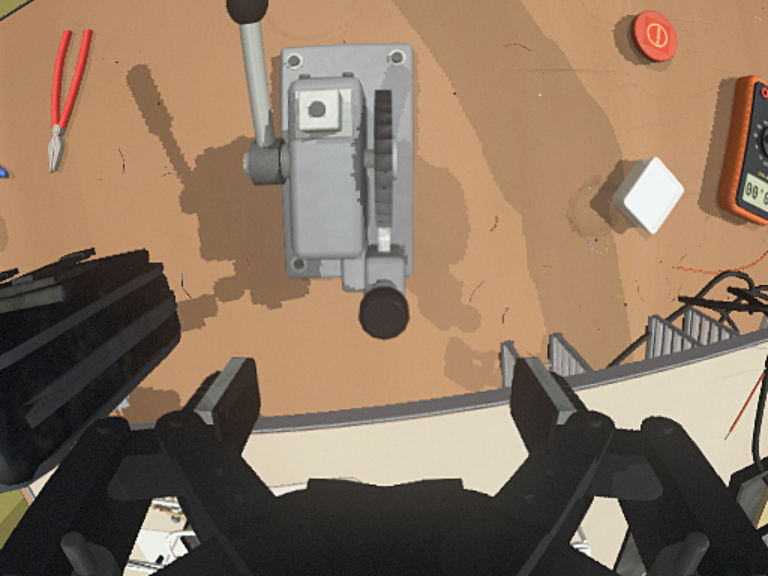

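The wrist view shows the knob at (384,312) in the doubled picture, centred between the open pads. The press is aligned with the tool. I can descend straight from here.

Call:
drive_tool(
  deltas=[
    [0, 0, 0.02, 0, 1],
    [0, 0, 0.02, 0, 1],
    [0, 0, 0.02, 0, 1],
    [0, 0, 0.015, 0, 1],
    [0, 0, 0.0105, 0, 1],
    [0, 0, 0, 0, 1],
    [0, 0, 0, 0, 0],
    [0, 0, 0, 0, 0],
    [0, 0, 0, 0, 0],
    [0, 0, 0, 0, 0],
    [0, 0, 0, 0, 0],
    [0, 0, 0, 0, 0],
    [0, 0, 0, 0, 0],
    [0, 0, 0, 0, 0],
    [0, 0, 0, 0, 0],
  ],
  force=80,
)

```text
t: 4.25
eef_pos: [0.6498, 0.1527, 0.1568]
tool_rot: [3.141, 0.001, 2.997]
ft_force: [-0.9, 0.7, 5.7]
grip_width: 0.257
grasp_force: 78.1
```

Call:
drive_tool(
  deltas=[
    [0, 0, -0.003, 0, 0],
    [0, 0, -0.003, 0, 0],
    [0, 0, -0.003, 0, 0],
    [0, 0, -0.003, 0, 0],
    [0, 0, -0.003, 0, 0],
    [0, 0, -0.002, 0, 0],
    [0, 0, 0, 0, 0],
    [0, 0, 0, 0, 0],
    [0, 0, 0, 0, 0],
  ],
)

```text
t: 5.15
eef_pos: [0.6498, 0.1525, 0.1693]
tool_rot: [3.141, -0.0, 2.997]
ft_force: [10.8, 3.7, -18.1]
grip_width: 0.259
grasp_force: 79.7
```

Run:
```python
from h import *
s=sense();print(s['eef_pos'],s['ft_force'],s['grasp_force'])
d=grab('scene','s1');cv2.imwrite('pics/s1c.png',cv2.resize(d['pixels'][150:255,195:335],None,fx=4,fy=4,interpolation=3))
```

```text
[0.64982434 0.15254619 0.16926377] [ 10.82532145   3.65825046 -18.11374721] 79.70050269272178
```

View pics/s1c.png

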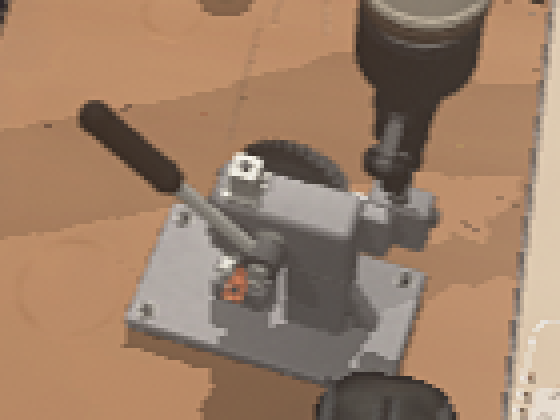

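The lever has sprung up: the grip tip in the crop is now at (95,115), the steeper top position. The knob has risen about 12.5 mm against 18 N, so I'll pull it on over the crest.

Call:
drive_tool(
  deltas=[
    [0, 0, -0.002, 0, 0],
    [0, 0, -0.002, 0, 0],
    [0, 0, -0.001, 0, 0],
    [0, 0, 0, 0, 0],
    [0, 0, 0, 0, 0],
    [0, 0, 0, 0, 0],
  ],
)

```text
t: 5.8
eef_pos: [0.6496, 0.1526, 0.1731]
tool_rot: [3.141, -0.001, 2.997]
ft_force: [11.7, 3.5, -24.2]
grip_width: 0.259
grasp_force: 83.7
```

Call:
drive_tool(
  deltas=[
    [0, 0, 0.004, 0, 0],
    [0, 0, 0.004, 0, 0],
    [0, 0, 0.004, 0, 0],
    [0, 0, 0.004, 0, 0],
    [0, 0, 0.004, 0, 0],
    [0, 0, 0.003, 0, 0],
    [0, 0, 0.0015, 0, 0],
    [0, 0, 0, 0, 0],
    [0, 0, 0, 0, 0],
    [0, 0, 0, 0, 0],
  ],
)

```text
t: 6.8
eef_pos: [0.65, 0.1527, 0.1567]
tool_rot: [3.141, 0.002, 2.997]
ft_force: [-6.5, -1.1, 19.4]
grip_width: 0.257
grasp_force: 88.1
```

Call:
drive_tool(
  deltas=[
    [0, 0, -0.002, 0, 1],
    [0, 0, 0, 0, 1],
    [0, 0, 0, 0, 1],
    [0, 0, 0, 0, 1],
    [0, 0, 0, 0, 1],
    [0, 0, 0, 0, 1],
    [0, 0, -0.02, 0, 1],
    [0, 0, -0.04, 0, 1],
    [0, 0, -0.04, 0, 1],
    [0, 0, -0.03, 0, 1],
    [0, 0, 0, 0, 1],
    [0, 0, 0, 0, 1],
  ],
)

```text
t: 8.0
eef_pos: [0.6497, 0.1524, 0.2861]
tool_rot: [3.141, 0.002, 2.997]
ft_force: [-0.8, -0.6, -0.1]
grip_width: 0.999
grasp_force: 0.0
```

Run:
```python
from h import *
np.set_printoptions(precision=4,suppress=True)
s=sense();print(s['t'],s['eef_pos'],s['tool_rot'],s['ft_force'])
for f,n in(('t','top'),('s','scene')):
    grab(n,f+'2')
    P=np.array([pt(f+'2',u,v) for v in range(140,262) for u in range(190,320)])
    px=np.load(f'pics/{f}2.npz')['pixels'][140:262,190:320].reshape(-1,3)
    m=(px.max(1)<75)&(P[:,2]>.16)&(P[:,2]<.27)&(P[:,0]<.54)&(P[:,0]>.38)&(P[:,1]>.05)&(P[:,1]<.16)
    Q=P[m];c=Q.mean(0);w=np.linalg.svd(Q-c)[2][0]
    print(f,m.sum(),c,w,np.degrees(np.arctan2(abs(w[2]),np.hypot(*w[:2]))),np.arctan2(w[1],w[0]),Q.min(0),Q.max(0))
    k=(P[:,2]>.165)&(np.hypot(P[:,0]-.65,P[:,1]-.152)<.016)&(P[:,2]<.22);print('knob',k.sum(),P[k].mean(0),np.percentile(P[k][:,2],90) if k.any() else 0)
```

```text
8.0 [0.6497 0.1524 0.2861] [3.141  0.0015 2.9967] [-0.8484 -0.6038 -0.107 ]
t 163 [0.4725 0.1112 0.2303] [-0.7345 -0.0919  0.6724] 42.25102458361535 -3.0171779058311774 [0.4459 0.1015 0.1648] [0.5394 0.1416 0.2486]
knob 3 [0.644  0.1609 0.1808] 0.1828989757551696
s 198 [0.4807 0.1056 0.2225] [ 0.7033 -0.103  -0.7034] 44.697687899480314 -0.145405171463613 [0.4502 0.0956 0.1905] [0.5111 0.1197 0.25  ]
knob 75 [0.6502 0.1497 0.1834] 0.18761370006284234
```

Call:
drive_tool(
  deltas=[
    [0.015, -0.006, 0, 0, 1],
    [0.025, -0.0105, 0, 0, 1],
    [0.035, -0.0145, 0, 0, 1],
    [0.035, -0.0145, 0, 0, 1],
    [0.03, -0.0125, 0, 0, 1],
    [0.0155, -0.007, 0, 0, 1],
    [0.01, -0.004, 0, 0, 1],
    [0, 0, 0.02, 0, 1],
    [0, 0, 0.02, 0, 1],
    [0, 0, 0, 0, 1],
    [0, 0, 0, 0, 1],
  ],
  force=50,
)

```text
t: 9.2
eef_pos: [0.4755, 0.1079, 0.2448]
tool_rot: [-3.141, -0.002, 2.997]
ft_force: [0.8, -0.2, 0.7]
grip_width: 0.995
grasp_force: 0.0
```

Run:
```python
from h import *
print(sense()['eef_pos'])
d=grab('wrist','w2');cv2.imwrite('pics/w2b.png',cv2.resize(d['pixels'],(768,576)))
K=d['intrinsics'];T=d['T']
for p in [(.476,.108,.217),(.4477,.1125,.245)]:
    q=T[:3,:3].T@(np.array(p)-T[:3,3]);x,y,z=q[0],-q[1],-q[2];th=np.arctan2(np.hypot(x,y),z);r=K[0,0]*th/np.hypot(x,y);print(1.5*(K[0,2]+r*x),1.5*(K[1,2]+r*y))
```

```text
[0.47547259 0.10789192 0.24477226]
384.3485672833748 340.20123927776467
385.48229304509096 292.8525047050148
```

View pics/w2b.png

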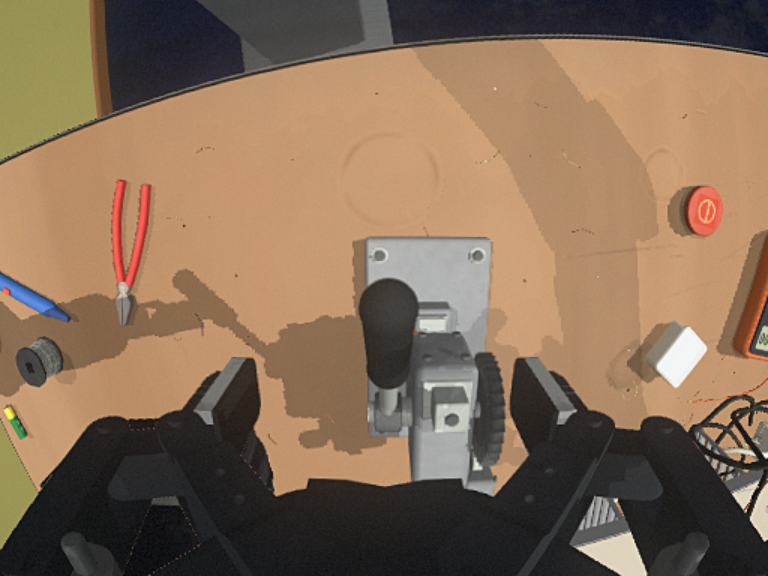

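The lever grip runs from (388,310) to (387,385), centred between the pads and within about 1 mm of the prediction. I'll descend and close.

Call:
drive_tool(
  deltas=[
    [0, 0, 0.02, 0, 1],
    [0, 0, 0.017, 0, 1],
    [0, 0, 0.01, 0, 1],
    [0, 0, 0, 0, 1],
    [0, 0, 0, 0, 0],
    [0, 0, 0, 0, 0],
    [0, 0, 0, 0, 0],
    [0, 0, 0, 0, 0],
    [0, 0, 0, 0, 0],
    [0, 0, 0, 0, 0],
    [0, 0, 0, 0, 0],
    [0, 0, 0, 0, 0],
    [0, 0, 0, 0, 0],
  ],
  force=50,
)

```text
t: 10.55
eef_pos: [0.4761, 0.1091, 0.199]
tool_rot: [3.14, 0.001, 2.997]
ft_force: [-1.2, 5.0, 6.0]
grip_width: 0.215
grasp_force: 48.9
```

Call:
drive_tool(
  deltas=[
    [0.0045, 0, 0.0047, 0, 0],
    [0.0042, 0, 0.0049, 0, 0],
    [0.004, 0, 0.0051, 0, 0],
    [0.0037, 0, 0.0054, 0, 0],
    [0.0035, 0, 0.0055, 0, 0],
    [0.0031, 0, 0.0056, 0, 0],
    [0.0029, 0, 0.0058, 0, 0],
    [0.0026, 0, 0.006, 0, 0],
    [0.0023, 0, 0.0061, 0, 0],
    [0.002, 0, 0.0062, 0, 0],
    [0, 0, 0, 0, 0],
    [0, 0, 0, 0, 0],
  ],
)

```text
t: 11.75
eef_pos: [0.4446, 0.1135, 0.1437]
tool_rot: [3.14, 0.003, 2.997]
ft_force: [0.3, 3.9, 6.1]
grip_width: 0.216
grasp_force: 48.7
```

```bash
cat >> h.py <<'E'
def grip(n):
    s=sense();print(s['t'],s['eef_pos'],s['tool_rot'],s['ft_force'],s['grasp_force'])
    P0=np.array([.567,.092,.125]);v=s['eef_pos']+[0,0,.019]-P0
    f=v[:2]@[-.9895,.1445];print('r',np.hypot(f,v[2]),'angle tcp',np.pi/4-np.arctan2(v[2],f))
    for f,nm in(('s','scene'),('t','top')):
        d=grab(nm,f+n);T=d['T'];K=d['intrinsics'];V,U=np.mgrid[120:270,170:330];Z=d['range_z'][V,U]
        P=np.stack([(U-K[0,2])/K[0,0]*Z,-(V-K[1,2])/K[1,1]*Z,-Z],-1).reshape(-1,3)@T[:3,:3].T+T[:3,3]
        q=P-P0;F=q[:,:2]@[-.9895,.1445];L=q[:,:2]@[.1445,.9895];px=d['pixels'][V,U].reshape(-1,3).max(1)
        m=(abs(L)<.013)&(F>.06)&(F<.20)&(abs(q[:,2])<.12)&(px<80)
        # lever top edge: remaining visible parts
        e=np.arctan2(q[m,2],F[m]);rr=np.hypot(q[m,2],F[m]);h=[(round(a,3),round(float(np.median(e[(rr>a)&(rr<a+.01)])),3),int(((rr>a)&(rr<a+.01)).sum())) for a in np.arange(.06,.18,.01) if ((rr>a)&(rr<a+.01)).sum()>2]
        print(nm,h)
E
python3 -c "
from h import *
grip('3')"
```

```text
11.75 [0.44456993 0.11349887 0.14373183] [3.14003932e+00 2.85227751e-03 2.99748310e+00] [0.26353673 3.87832724 6.14580739] 48.65020930767059
r 0.12985390914602893 angle tcp 0.49057425049247694
scene [(np.float64(0.08), 0.385, 8), (np.float64(0.09), 0.412, 27), (np.float64(0.1), 0.394, 28), (np.float64(0.11), 0.39, 28), (np.float64(0.12), 0.379, 24), (np.float64(0.13), 0.551, 4), (np.float64(0.14), 0.706, 11), (np.float64(0.15), 0.838, 6), (np.float64(0.16), 0.356, 8)]
top []
```

Call:
drive_tool(
  deltas=[
    [0.0017, 0, 0.0063, 0, 0],
    [0.0014, 0, 0.0063, 0, 0],
    [0.001, 0, 0.0064, 0, 0],
    [0.0008, 0, 0.0065, 0, 0],
    [0, 0, 0, 0, 0],
    [0, 0, 0, 0, 0],
  ],
)

```text
t: 12.45
eef_pos: [0.4397, 0.1141, 0.118]
tool_rot: [3.14, 0.003, 2.997]
ft_force: [1.2, 4.7, 3.8]
grip_width: 0.222
grasp_force: 48.9
```

Call:
drive_tool(
  deltas=[
    [0.0003, 0, 0.0035, 0, 0],
    [0.0001, 0, 0.003, 0, 0],
    [0, 0, 0, 0, 0],
  ],
)

```text
t: 12.75
eef_pos: [0.4392, 0.1142, 0.1116]
tool_rot: [3.14, 0.002, 2.997]
ft_force: [0.9, 5.4, 7.9]
grip_width: 0.214
grasp_force: 49.2
```

Call:
drive_tool(
  deltas=[
    [0, 0, 0.002, 0, 0],
    [0, 0, 0, 0, 0],
  ],
)

```text
t: 12.95
eef_pos: [0.4391, 0.1142, 0.11]
tool_rot: [3.14, 0.002, 2.997]
ft_force: [-0.8, 5.1, 10.1]
grip_width: 0.215
grasp_force: 49.5
```

Call:
drive_tool(
  deltas=[
    [0, 0, 0.002, 0, 0],
    [0, 0, 0, 0, 0],
  ],
)

```text
t: 13.15
eef_pos: [0.4391, 0.1142, 0.1078]
tool_rot: [3.14, 0.002, 2.997]
ft_force: [0.1, 4.8, 7.5]
grip_width: 0.218
grasp_force: 49.4
```

Call:
drive_tool(
  deltas=[
    [0, 0, 0.002, 0, 0],
    [0, 0, 0, 0, 0],
  ],
)

```text
t: 13.35
eef_pos: [0.4391, 0.1142, 0.1056]
tool_rot: [3.14, 0.002, 2.997]
ft_force: [1.3, 4.9, 5.1]
grip_width: 0.219
grasp_force: 49.2
```

Call:
drive_tool(
  deltas=[
    [-0.0001, 0, 0.002, 0, 0],
    [-0.0001, 0, 0.002, 0, 0],
    [0, 0, 0, 0, 0],
  ],
)

```text
t: 13.65
eef_pos: [0.4391, 0.1143, 0.1015]
tool_rot: [3.14, 0.002, 2.997]
ft_force: [-0.2, 5.5, 6.6]
grip_width: 0.223
grasp_force: 49.5
```

Call:
drive_tool(
  deltas=[
    [-0.0002, 0, 0.002, 0, 0],
    [-0.0001, 0, 0.001, 0, 0],
    [0, 0, 0, 0, 0],
    [0, 0, 0, 0, 0],
    [0, 0, 0, 0, 0],
  ],
)

```text
t: 14.15
eef_pos: [0.4393, 0.1142, 0.0987]
tool_rot: [3.14, 0.002, 2.998]
ft_force: [-1.0, 6.1, 7.5]
grip_width: 0.216
grasp_force: 49.8
```

Run:
```python
from h import *
grip('4')
d=np.load('pics/s4.npz');cv2.imwrite('pics/s4c.png',cv2.resize(d['pixels'][130:250,190:320],None,fx=5,fy=5,interpolation=3)[:600])
```

```text
14.15 [0.43926766 0.11423842 0.09866555] [3.14032535e+00 1.73439790e-03 2.99751161e+00] [-0.99180725  6.06639615  7.51722035] 49.75690841674805
r 0.12981196912429982 angle tcp 0.8419288211761294
scene [(np.float64(0.08), 0.05, 12), (np.float64(0.09), 0.077, 26), (np.float64(0.1), 0.066, 25), (np.float64(0.11), 0.053, 27), (np.float64(0.12), 0.132, 23), (np.float64(0.13), 0.569, 8), (np.float64(0.14), 0.846, 19), (np.float64(0.15), 0.889, 8), (np.float64(0.16), 0.046, 8)]
top []
```

View pics/s4c.png

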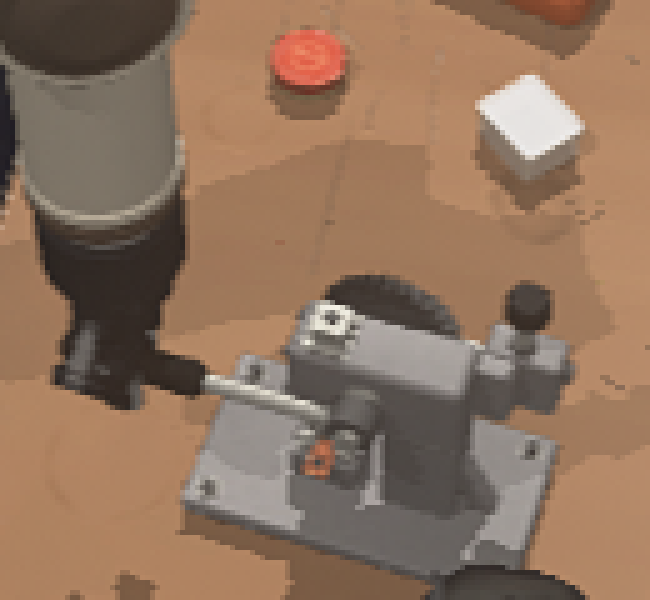

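The lever is almost level, with the grip held at about (150,370), and the knob is home at (527,305). The TCP puts the angle at 0.84 rad and the depth image at about 0.82–0.84 rad. The force fell from 10 to 5 N near 0.77 rad, which is the fourth click.

```bash
python3 -c "
from cell import *
print(hand_in())"
```

```text
the job is handed in; nothing more can be done
None
```

I handed in the job with the gripper holding the lever at about 0.84 rad, past the fourth click and short of the fifth, and the knob pushed home; the hand-in gave no verdict and I couldn't read the nip force on the lug directly.

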